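# Push the calibration tile under the reader's spring flap

### The job

Load the calibration tile into the colour reader: press the tail of the spring flap down with one fingertip so that the flap stands open, and keep holding it open while the other fingertip pushes the tile along the bed and under the flap, fully home against the reader's head. Then let the flap close onto the tile and move clear. Only push: do not lift the tile off its bed or tip it, and leave the things standing around the reader where they are.

Things in the scene. Friction and masses are not known exactly. Their poses are not given: they have to be found in the camera images.
- reader: Bench colour reader, fixed: white bed plate 237x78 mm, white head (100 mm wide, 62 high) across its far end. Origin on the worktop, on the bed's centre line; x along the bed to the head, y left, z up; positions below are in this frame, mm. Bed: x -152 to 50, top z 8. Rails beside the tile: inner faces y +-21.2, top z 14. The head's front face at x 50 is the stop.
- flap (a joint): Angle of the aluminium spring flap, rad: 0 shut, 0.52 wide open. It rocks like a seesaw on a rod (7 mm thick) along x at y 28.5, z 36; brackets at x -146 and 52, up to z 42. Pressing its tail down raises its cover; let go, it shuts. Pressing takes about 3 N (start) to 7 N (wide open). From 0.2 rad its lip clears the tile's top; with the tile home it rests on it at about 0.15.
- tail (a point): Middle of the top of the flap's tail: a level strip with black rubber cover left of the rod, x -138 to -4, y 40 to 74, top z 29.5 when shut. At 0.45 rad its top is at z 20 at y 53 and z 15 at y 63. A fingertip holding it down may slide along it in x: the angle depends only on height and y of the fingertip.
- lip (a point): Middle of the lower edge of the lip under the cover's front: x 1 to 5, y -1.5 to -19.5, down to z 26 when shut, so it blocks the tile. The cover (x 2 to 48, y 26 to -21, top z 37.5) lies over the end of the bed right of the rod; at 0.45 rad its right edge is at z 58.
- tile_center (a point): Centre (half-way up) of the calibration tile: loose grey block with a white glazed plate on top, 60 mm long (x), 40 wide (y), 22 high, about 160 g, top at z 30. It starts on the bed between the rails in front of the flap, lengthwise along the bed. Its near end, where it is pushed, is 30 mm behind this point.
- home (a point): Where the tile's centre is when it is home (far end against the head): reader x 20, y 0, z 19. The tile's near end then stands about 11 mm out in front of the lip.
- stopwatch: round black stopwatch, 71x59x17 mm, lying to the right of the reader; bystander; origin under its centre
- dye_jar: small dye-powder jar with screw cap, 52 mm across, 66 mm tall, to the right of the reader; bystander; origin under its centre
- marker: marker pen, 135 mm long, 16 mm thick, lying on the worktop; bystander; origin under its centre
- beaker: glass beaker, 65 mm across, 80 mm tall; bystander; origin under its centre
- petri: petri dish, 67 mm across, 13 mm high; bystander; origin under its centre
Mind the look-alikes: they are no part of the job. Of the things like the part that bears tile_center, leave any that is purple or yellow; of the rest the larger one is meant.

How it is judged:
By the outcome, as a careful person would: the job done as asked, in the order asked, and still so for the second after the job is handed in, with the robot touching nothing.
It also fails if it takes over 51 s, if anything falls off the work surface, if the arm or the gripper's body presses on something with over 40 N, if the wrist force passes 120 N, or if a joint passes its speed limit or range.

### The arm

A 7-joint arm with a two-finger parallel gripper is mounted at the origin on a cart in front of the work surface, level with it; the furniture and walls round the work are solid. World frame = base frame: x ahead of the robot, y to its left, z up, the work surface at z = 0. Lengths are in m, angles in rad, forces in N, time in s.
With the tool pointing down it reaches from about 0.425 to 0.925 m from the base axis. Payload 6.8 kg.
Tool frame: the origin (TCP) lies midway between the tips of the shut fingers; the grasp point (between the pads) lies 19 mm behind it (grip_point_offset is the distance from the TCP to the grasp point, in m); y points along the fingers, x is the direction in which the jaws open and shut, and the axes are right-handed (so a half turn about y gives the same grasp; the last joint's range is limited). The gripper opens to 85 mm and grips with 20 to 120 N. Pads are 22 mm wide; open, the fingers measure 114 mm over their backs; the gripper's body (76 mm by 85 mm) begins 54 mm behind the grasp point. The pads swing forward as they close: fully open they stand 13 mm farther back than shut.
Start: joints at [-1.364, 0.477, 0.022, 1.555, -0.011, 1.109, -0.083], TCP at [0.209, 0.642, 0.231] pointing down, gripper open.
Joint ranges: [-2.96, 2.96], [-0.34, 2.1], [-1.41, 1.46], [0.24, 2.44], [-1.37, 4.51], [0.17, 1.92], [-2.96, 2.96]. Speed limits (rad/s): [2.39, 2.39, 3.14, 3.14, 3.14, 3.14, 3.14].

### API

Orientations are given as a unit quaternion [w, x, y, z].
In Python, from station import get_obs, read_camera, hand_in, grip_point_offset gives the robot as it stands.
- The arm moves only by the tool play_rows, never from a script. Its argument "increments" is a list of rows, each a list of 2 entries, a list of its own where there are three numbers: the shift along the tool's x, y, z in m, then the turn, a rotation vector about the tool's x, y, z in degrees. In form: [[[tx, ty, tz], [ax, ay, az]], ...]. A call has 1 to 20 rows; each row shifts and turns the commanded pose from where the row before left it, along the tool's axes as they then stand; what a row does not reach is not made up. A row lasts 1/12 s, in which the tool goes at most 41.7 mm and 7.16 degrees, less where a joint would pass 70% of its speed; a pose out of reach is approached as far as the arm can. A call with a gripper value outside its range is refused whole. "gripper" is the finger opening in m, from 0 to 0.0854, set as the call begins (left out, the last holds). The fingers move at their own pace and stop on an object; "grip_force" is the grip in N (left out, the last holds). Time passes only in rows, so rows that do not move let the fingers close. It gives the time, the measured TCP pose, the force and the opening at its end, in the units of the state.
- get_obs(): the state, without advancing time (a new reading comes with each control period).
- read_camera(name): name is "scene" or "top"; returns a dict with "color" (480x640x3 uint8, red, green, blue), "range_z" (480x640 float32, m along the optical axis (not along the pixel's ray), 0 where there is no reading), "intrinsics" (3x3 intrinsics, pixels), "R" (3x3) and "t" (3): a world point X has camera coordinates R X + t. Camera axes: x right, y down, z forward; pixel columns grow to the right and rows downward; lengths in m; the calibration is good to about 2 mm. A picture is of the moment at which its call begins.
- hand_in(): hands the job in, once; it reports no verdict.
The state is a dict: "t": time; "q": joint angles; "joint_vel": joint speeds; "joint_torque": joint torques, N m; "eef_pos": TCP position; "tool_rot": TCP orientation; "contact_force": force on the tool from outside, world axes, zero at the start; "torque": the same for the moment, N m; "gripper_width": opening from 0.0 (shut) to 1.0 (fully open).
Only numpy, scipy, OpenCV 4.12 (cv2) and the standard library are available. Lean on these libraries where they do the work, as an engineer would, in place of code of your own. Each camera call takes 0.05 s, during which the arm holds its last target. There are 200 camera calls.

## Working session

There is one attempt and no reset: what is moved stays moved. The work goes in short steps, Python scripts to look and compute and a tool call to move; the robot and the scene stay as the last step left them, time stands still between calls to the robot, and variables do not carry over. Pictures are saved under pics/ and viewed, about 8 in all and at most 12, crops included, and the job is handed in when it is done.

Besides the shell and the picture viewer there is one more tool, called after "Call:" as name(argument=value, ...) on one line, values as JSON. play_rows: Moves the arm, as the interface text tells. Its arguments: {"type":"object","properties":{"increments":{"type":"array","items":{"type":"array"}},"gripper":{"type":"number"},"grip_force":{"type":"number"}},"required":["increments"]}

```bash
mkdir -p pics; ls
python3 - <<'E'
from station import *
import cv2
print(get_obs()); print(grip_point_offset)
for n in("scene","top"):
    d=read_camera(n); cv2.imwrite(f"pics/{n}0.png",d["color"][:,:,::-1]); print(n,d["intrinsics"],d["R"],d["t"])
E
```

```text
pics
{'t': 0.0, 'q': array([-1.36409841,  0.47779179,  0.02235136,  1.55643474, -0.01155182,
        1.10928481, -0.08313987]), 'joint_vel': array([-0.00083055, -0.00120461,  0.0001455 , -0.00014052, -0.00244019,
       -0.00042302,  0.00043752]), 'joint_torque': array([-3.63981826e-06, -5.96430373e+01,  1.60809148e+00, -2.81196409e+01,
        1.24729337e-02,  9.09298280e-03, -3.60543041e-06]), 'eef_pos': array([0.20882251, 0.64127699, 0.23033855]), 'tool_rot': array([-0.57180674,  0.5726024 ,  0.4149366 , -0.41592206]), 'contact_force': array([-0.41940943, -0.06202296, -0.70981891]), 'torque': array([ 0.01397207, -0.02628009,  0.00556023]), 'gripper_width': 1.0005699547537947}
0.0187
scene [[547.72409303   0.         315.01752857]
 [  0.         547.72409303 241.39418259]
 [  0.           0.           1.        ]] [[-0.42801231 -0.90375378 -0.00587987]
 [-0.69014924  0.33103722 -0.64351253]
 [ 0.58352334 -0.27137329 -0.76541299]] [0.06408691 0.51069973 0.7598901 ]
top [[496.51797813   0.         318.29288238]
 [  0.         496.51797813 232.40874865]
 [  0.           0.           1.        ]] [[-0.01900894 -0.99976735 -0.01019365]
 [-0.99732333  0.01968047 -0.07041919]
 [ 0.07060343  0.00882777 -0.9974654 ]] [-0.20184712  0.56725096  1.07827934]
```

View pics/scene0.png

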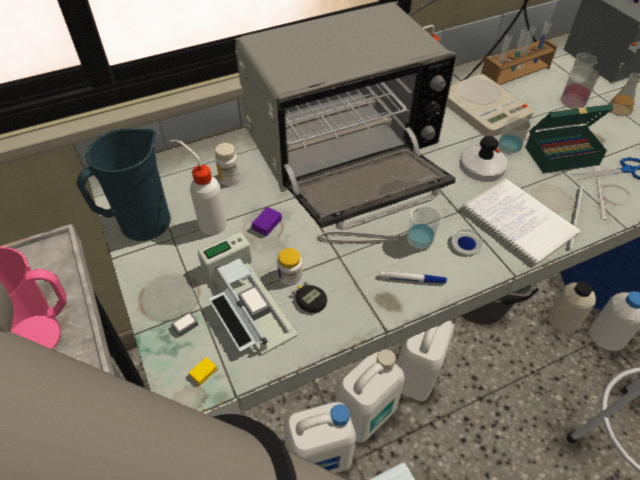

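View pics/top0.png

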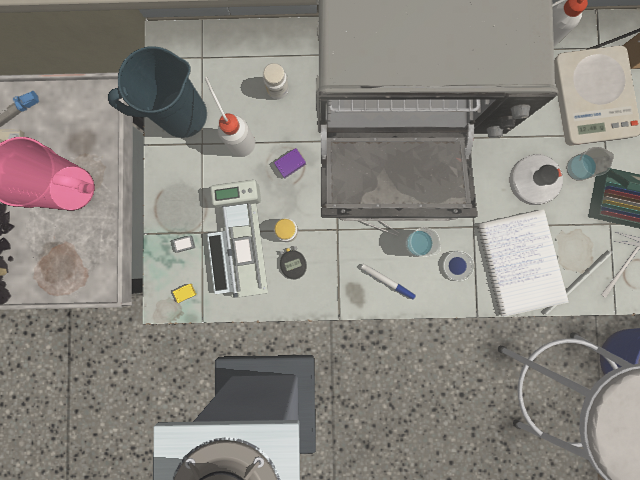

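Reader is at top (235,240), head away from the robot, with the black tail on its left at (217,262). Tile candidates in the top view are the white block on the bed (243,250), a small white one (183,243), a yellow one (183,293) and a purple one (290,163). I choose the one on the bed and check it in a close crop.

```bash
cat > h.py <<'E'
import numpy as np,cv2
from station import *
def ray(d,uv,z):
    R,t,K=d["R"],d["t"],d["intrinsics"]; c=-R.T@t
    w=R.T@np.linalg.solve(K,[uv[0],uv[1],1.]); return c+w*(z-c[2])/w[2]
def proj(d,X):
    p=d["intrinsics"]@(d["R"]@np.asarray(X,float)+d["t"]); return p[:2]/p[2]
def crop(d,x0,y0,x1,y1,s,name):
    cv2.imwrite("pics/"+name,cv2.resize(d["color"][y0:y1,x0:x1,::-1],None,fx=s,fy=s,interpolation=cv2.INTER_CUBIC))
E
python3 - <<'E'
from h import *
t=read_camera("top");s=read_camera("scene")
a=cv2.resize(t["color"][170:310,165:315],None,fx=4,fy=4,interpolation=2)
cv2.imwrite("pics/c1.png",a[:,:,::-1])
for d,(x0,y0,x1,y1) in((t,(200,225,232,300)),(s,(205,285,262,352))):
    m=np.zeros((480,640),np.uint8); m[y0:y1,x0:x1]=(d["color"][y0:y1,x0:x1].max(2)<50)*255
    c=max(cv2.findContours(m,0,1)[0],key=cv2.contourArea); r=cv2.minAreaRect(c); b=cv2.boxPoints(r)
    print(r); print([ray(d,p,.0295).round(4) for p in b], ray(d,r[0],.0295))
E
```

```text
Traceback (most recent call last):
ValueError: max() iterable argument is empty
```

View pics/c1.png

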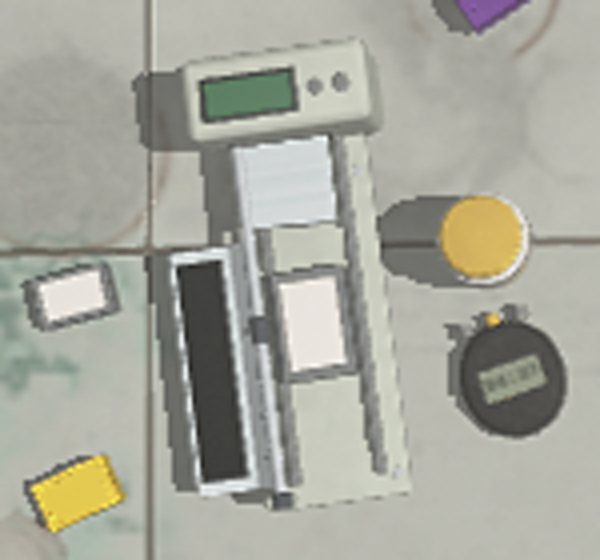

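Crop: the chosen tile is at crop (315,323), lengthwise on the bed, larger than the loose white one at (70,295). The tail's corners are about (166,255), (225,245), (260,488), (200,497). There is a free gap ahead of the lip.

Run:
```python
from h import *
t=read_camera("top");s=read_camera("scene")
crop(s,190,240,320,365,6,"c2.png")
f=lambda p:np.array(p)/4+[165-.375,170-.375]
C=[ray(t,f(p),.0295) for p in((166,255),(225,245),(260,488),(200,497))]
M=np.array([[-4,74],[-4,40],[-138,40],[-138,74]])/1000
P=np.array(C)[:,:2]; a=P-P.mean(0); b=M-M.mean(0)
U,S,V=np.linalg.svd(b.T@a); R=V.T@np.diag([1,np.linalg.det(V.T@U.T)])@U.T
o=P.mean(0)-R@M.mean(0); print("origin",o,"yaw",np.degrees(np.arctan2(R[1,0],R[0,0])),"res mm",(P-(M@R.T+o))*1000)
g=lambda p,z:((ray(t,f(p),z)[:2]-o)@R*1000).round(1)
print("tile top",[g(p,.03) for p in((275,272),(345,268),(355,373),(285,380))])
print("head top?",[g(p,.062) for p in((190,138),(375,130))],"cover",[g(p,.0375) for p in((247,228),(336,220),(330,137))],"bed",g((410,492),.008))
np.savez("pose.npz",o=o,R=R)
for n,p in(("jar",(484,237)),("watch",(513,380))): print(n,g(p,.06 if n=="jar" else .017),ray(t,f(p),.03))
for z in (0,):print("world tail center",R@[-.071,.057]+o)
```

```text
origin [ 0.57949811 -0.03897488] yaw 7.846390011802738 res mm [[-0.21384547 -0.64366708]
 [ 0.002727    0.59685515]
 [-0.08599804  0.51412141]
 [ 0.29711652 -0.46730947]]
tile top [array([-22.9,  15.5]), array([-26.7, -22.7]), array([-84.3, -19.8]), array([-82.2,  18.6])]
head top? [array([52.3, 44.7]), array([ 41.1, -53.6])] cover [array([ 2.6, 25.9]), array([ -0.7, -22.7]), array([ 44.8, -26.1])] bed [-153.5  -37.2]
jar [ -24.5 -102.4] [ 0.57162313 -0.14150319  0.03      ]
watch [-101.3 -103.6] [ 0.49319296 -0.15618466  0.03      ]
world tail center [0.50138133 0.0077987 ]
```

View pics/c2.png

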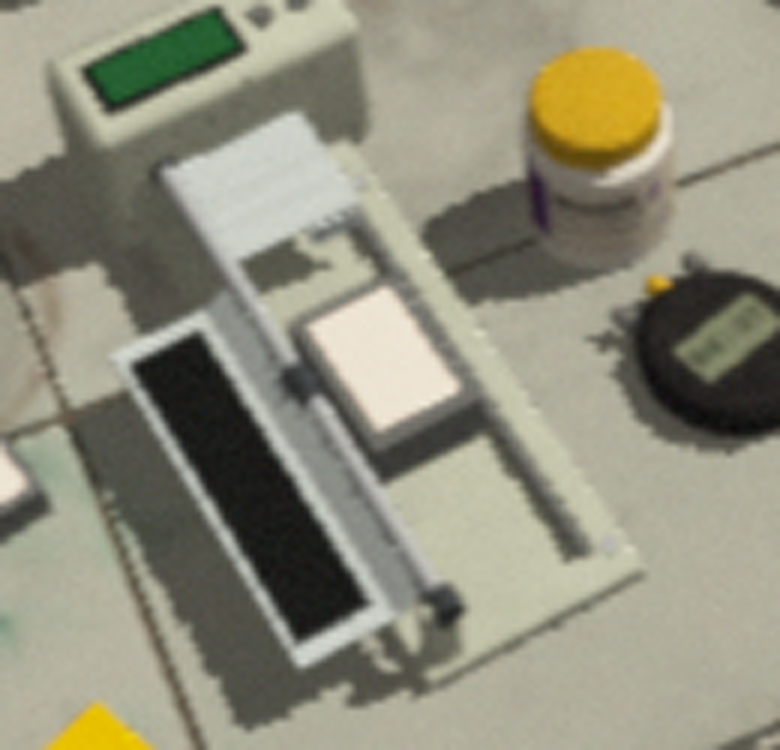

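Run:
```python
from h import *
p=np.load("pose.npz");o,R=p["o"],p["R"]
for n,(x0,y0,x1,y1) in(("top",(195,170,275,305)),("scene",(200,250,305,360))):
    d=read_camera(n); g=cv2.cvtColor(d["color"],cv2.COLOR_RGB2GRAY)[y0:y1,x0:x1]
    g=cv2.resize(g,None,fx=4,fy=4,interpolation=2)
    L=cv2.createLineSegmentDetector().detect(g)[0][:,0]
    print(n)
    for l in L:
        if np.hypot(l[2]-l[0],l[3]-l[1])<100: continue
        q=[(l[i:i+2]+.5)/4-.5+[x0,y0] for i in(0,2)]
        out=[]
        for z in(.008,.0295,.0375):
            a,b=[ray(d,k,z)[:2] for k in q]
            A,B=(a-o)@R*1000,(b-o)@R*1000; v=b-a
            out.append((A.round(0),B.round(0),((np.degrees(np.arctan2(v[1],v[0]))+45)%90-45).round(1)))
        print(q[0].round(),q[1].round(),"z8:",*out[0],"z29:",*out[1])
```

```text
top
[214. 282.] [208. 236.] z8: [-112.   76.] [-9. 74.] 6.8 z29: [-112.   71.] [-11.  69.] 6.8
[220. 235.] [227. 289.] z8: [-10.  48.] [-131.   50.] 6.8 z29: [-12.  44.] [-131.   46.] 6.8
[201. 304.] [201. 238.] z8: [-156.  112.] [-10.  90.] -0.5 z29: [-155.  106.] [-12.  85.] -0.5
[233. 238.] [237. 265.] z8: [-23.  19.] [-82.  20.] 7.3 z29: [-25.  16.] [-82.  16.] 7.3
[229. 290.] [226. 263.] z8: [-136.   46.] [-75.  44.] 6.7 z29: [-135.   41.] [-75.  40.] 6.7
[202. 246.] [203. 304.] z8: [-30.  90.] [-157.  107.] 0.4 z29: [-31.  85.] [-156.  102.] 0.4
[229. 256.] [234. 292.] z8: [-61.  34.] [-140.   35.] 7.0 z29: [-62.  30.] [-140.   31.] 7.0
scene
[239. 346.] [211. 301.] z8: [-116.   67.] [ 4. 64.] 6.7 z29: [-128.   70.] [-11.  68.] 6.7
[223. 295.] [251. 340.] z8: [ 4. 39.] [-117.   41.] 6.8 z29: [-11.  43.] [-129.   45.] 6.8
[211. 305.] [239. 351.] z8: [-4. 69.] [-124.   71.] 6.8 z29: [-19.  72.] [-135.   75.] 6.8
[220. 359.] [201. 312.] z8: [-120.  109.] [-9. 93.] -0.3 z29: [-132.  111.] [-24.  96.] -0.3
[216. 268.] [237. 299.] z8: [73. 20.] [-21.  21.] 7.3 z29: [57. 25.] [-35.  25.] 7.3
[262. 353.] [296. 334.] z8: [-151.   38.] [-152.  -36.] 7.0 z29: [-162.   43.] [-163.  -30.] 7.0
[209. 327.] [222. 359.] z8: [-49.  95.] [-123.  105.] 0.2 z29: [-62.  98.] [-135.  108.] 0.2
[242. 307.] [261. 337.] z8: [-42.  21.] [-122.   23.] 6.8 z29: [-56.  26.] [-134.   27.] 6.8
[268. 302.] [288. 331.] z8: [-60. -28.] [-139.  -26.] 6.7 z29: [-73. -22.] [-150.  -20.] 6.7
[208. 264.] [230. 253.] z8: [92. 30.] [ 90. -23.] 6.6 z29: [75. 34.] [ 74. -17.] 6.6
[246. 326.] [224. 292.] z8: [-84.  35.] [ 9. 34.] 6.6 z29: [-97.  40.] [-6. 38.] 6.6
```

```bash
cat >> h.py <<'E'
from scipy.spatial.transform import Rotation as Ro
th=np.radians(6.8); R2=np.array([[np.cos(th),-np.sin(th)],[np.sin(th),np.cos(th)]])
o2=np.array([.50138,.0078])-R2@[-.071,.057]
def toR(X): return np.r_[(np.asarray(X)[:2]-o2)@R2, X[2]]*1000   # world m -> reader mm
def toW(x): return np.r_[R2@(np.asarray(x)[:2]/1000)+o2, x[2]/1000]
def T(s): q=s["tool_rot"]; return Ro.from_quat([q[1],q[2],q[3],q[0]])
def plan(goal,s=None):  # goal in reader mm; tool x wanted along reader +-y, tool y down
    s=s or get_obs(); r=T(s); y=np.r_[R2@[0,1],0]; dn=np.array([0,0,-1.])
    if r.as_matrix()[:,0]@y<0: y=-y
    tgt=Ro.from_matrix(np.c_[y,dn,np.cross(y,dn)])
    d=toW(goal)-s["eef_pos"]
    print("t",round(s["t"],2),"eef reader mm",toR(s["eef_pos"]).round(1),"F",s["contact_force"].round(2),"w",round(s["gripper_width"],3))
    print("turn deg (tool)",np.degrees((r.inv()*tgt).as_rotvec()).round(2),"shift mm now",(r.inv().apply(d)*1000).round(1),"shift after turn",(tgt.inv().apply(d)*1000).round(1))
E
python3 - <<'E'
from h import *
t=read_camera("top"); print(o2,T(get_obs()).as_matrix().round(3))
f=lambda p:np.array(p)/4+[165-.375,170-.375]
print("tile",[toR(ray(t,f(p),.03)).round(1) for p in((275,272),(345,268),(355,373),(285,380))])
print("bed",toR(ray(t,f((410,492)),.008)),"cover",[toR(ray(t,f(p),.0375)).round(1) for p in((247,228),(336,220))])
plan([-105,33,180])
E
```

```text
[ 0.57862958 -0.04039235] [[ 0.31  -0.    -0.951]
 [ 0.951 -0.     0.31 ]
 [-0.    -1.    -0.   ]]
tile [array([-22.2,  16.4,  30. ]), array([-25.3, -21.9,  30. ]), array([-82.9, -20. ,  30. ]), array([-81.5,  18.4,  30. ])]
bed [-151.74551698  -38.72899877    8.        ] cover [array([ 3.1, 27.2, 37.5]), array([  0.7, -21.4,  37.5])]
t 0.45 eef reader mm [-286.3  721.2  231.2] F [ 0.01 -0.9   0.23] w 0.997
turn deg (tool) [-0.000e+00 -2.484e+01 -1.000e-02] shift mm now [-548.4   51.3 -453.6] shift after turn [-688.2   51.2 -181.3]
```

Call:
play_rows(gripper=0.052, increments=[[[0,0,0],[0,-6.21,0]],[[0,0,0],[0,-6.21,0]],[[0,0,0],[0,-6.21,0]],[[0,0,0],[0,-6.21,0]],[[-0.02,0,-0.02],[0,0,0]],[[-0.02,0,-0.02],[0,0,0]],[[-0.02,0,-0.02],[0,0,0]],[[-0.03,0,-0.02],[0,0,0]],[[-0.03,0,-0.02],[0,0,0]],[[-0.03,0,-0.02],[0,0,0]],[[-0.03,0,-0.02],[0,0,0]],[[-0.03,0,-0.02],[0,0,0]],[[-0.035,0,-0.02],[0,0,0]],[[-0.035,0,0],[0,0,0]],[[-0.035,0,0],[0,0,0]],[[-0.035,0,0],[0,0,0]],[[-0.035,0,0],[0,0,0]],[[-0.035,0,0],[0,0,0]],[[-0.035,0,0],[0,0,0]],[[-0.035,0,0],[0,0,0]]])

```text
t: 2.12
eef_pos: [0.4458, 0.175, 0.2316]
tool_rot: [-0.469, 0.469, 0.529, -0.529]
contact_force: [0.1, 0.3, 0.4]
gripper_width: 0.606
```

```bash
python3 -c "
from h import *
plan([-105,33,120])"
```

```text
t 2.12 eef reader mm [-106.4  229.6  231.6] F [0.14 0.25 0.39] w 0.606
turn deg (tool) [0.04 0.   0.03] shift mm now [-196.6  111.5   -1.3] shift after turn [-196.6  111.6   -1.4]
```

Call:
play_rows(increments=[[[-0.03,0.01,0],[0,0,0]],[[-0.03,0.01,0],[0,0,0]],[[-0.03,0.01,0],[0,0,0]],[[-0.03,0.01,0],[0,0,0]],[[-0.03,0.01,0],[0,0,0]],[[-0.03,0.02,0],[0,0,0]],[[-0.0166,0.02,-0.001],[0,0,0]],[[0,0.02,0],[0,0,0]],[[0,0,0],[0,0,0]],[[0,0,0],[0,0,0]]])

```text
t: 2.95
eef_pos: [0.4694, -0.0184, 0.121]
tool_rot: [0.47, -0.469, -0.528, 0.529]
contact_force: [0.7, 0.1, -0.3]
gripper_width: 0.607
```

Run:
```python
from h import *
plan([-105,33,60])
t=read_camera("top");s=read_camera("scene")
a=cv2.resize(t["color"][190:310,190:290],(500,600),interpolation=2)
b=cv2.resize(s["color"][240:365,190:320],(300,288),interpolation=2)
b=np.vstack([b,np.zeros((312,300,3),np.uint8)])
cv2.imwrite("pics/c3.png",np.hstack([a,b])[:,:,::-1])
# points of finger tips in depth
for d in(t,s):
    z=d["range_z"]; v,u=np.nonzero(z>0); P=np.linalg.solve(d["intrinsics"],np.c_[u,v,np.ones(len(u))].T)*z[v,u]
    W=(d["R"].T@(P-d["t"][:,None])).T; L=np.c_[(W[:,:2]-o2)@R2,W[:,2]]*1000
    m=(abs(L[:,0]+105)<30)&(abs(L[:,1]-33)<70)&(L[:,2]>75)&(L[:,2]<175)
    Q=L[m]
    for lo in range(75,175,10):
        k=Q[(Q[:,2]>=lo)&(Q[:,2]<lo+10)]
        if len(k)>3: print(lo,len(k),k.min(0).round(),k.max(0).round())
```

```text
t 2.95 eef reader mm [-105.8   34.8  121. ] F [ 0.67  0.09 -0.34] w 0.607
turn deg (tool) [-0.12 -0.01  0.  ] shift mm now [-1.8 61.  -0.9] shift after turn [-1.8 61.  -0.8]
165 13 [-121.   -7.  167.] [-95.   2. 174.]
125 15 [-118.   60.  126.] [-113.   71.  135.]
135 34 [-119.   61.  135.] [-100.   74.  145.]
145 36 [-119.   61.  145.] [-105.   74.  154.]
155 23 [-119.   60.  155.] [-111.   74.  164.]
165 61 [-121.   61.  165.] [-94.  91. 175.]
```

View pics/c3.png

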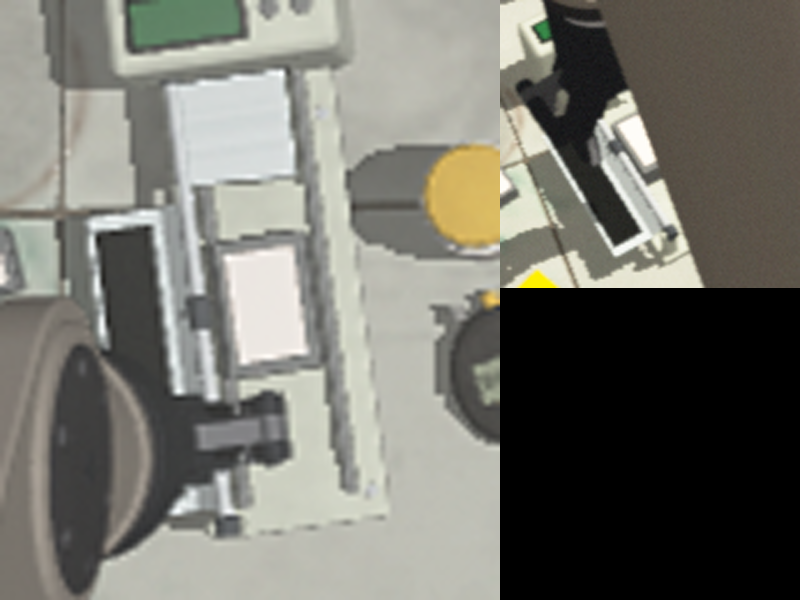

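The tail finger covers y 61 to 74, with its tip about 4–5 mm above the TCP. The other finger stands over the bed behind the tile, with about 12 mm of clearance. I'll shift 2.8 mm right and descend.

Call:
play_rows(increments=[[[-0.0028,0.01,0],[0.12,0,0]],[[0,0.015,0],[0,0,0]],[[0,0.015,0],[0,0,0]],[[0,0.015,0],[0,0,0]],[[0,0.015,0],[0,0,0]],[[0,0.01,0],[0,0,0]],[[0,0.005,0],[0,0,0]],[[0,0.003,0],[0,0,0]],[[0,0,0],[0,0,0]],[[0,0,0],[0,0,0]],[[0,0,0],[0,0,0]]])

```text
t: 3.97
eef_pos: [0.4708, -0.0213, 0.0339]
tool_rot: [0.47, -0.469, -0.529, 0.529]
contact_force: [0.2, 0.1, -0.5]
gripper_width: 0.607
```

Call:
play_rows(increments=[[[0,0.003,0],[0,0,0]],[[0,0.003,0],[0,0,0]],[[0,0.003,0],[0,0,0]],[[0,0.003,0],[0,0,0]],[[0,0,0],[0,0,0]],[[0,0,0],[0,0,0]]])

```text
t: 4.47
eef_pos: [0.4706, -0.0218, 0.0214]
tool_rot: [0.47, -0.469, -0.528, 0.529]
contact_force: [0.9, -2.5, 4.2]
gripper_width: 0.61
```

```bash
python3 -c "
from h import *
plan([-105,32,13.5])"
```

```text
t 4.47 eef reader mm [-105.1   31.3   21.4] F [ 0.88 -2.53  4.17] w 0.61
turn deg (tool) [-0.09 -0.04 -0.02] shift mm now [ 0.7  7.9 -0.1] shift after turn [ 0.7  7.9 -0.1]
```

Call:
play_rows(increments=[[[0,0.002,0],[0,0,0]],[[0,0.002,0],[0,0,0]],[[0,0.002,0],[0,0,0]],[[0,0.0015,0],[0,0,0]],[[0,0,0],[0,0,0]],[[0,0,0],[0,0,0]]])

```text
t: 4.97
eef_pos: [0.4706, -0.0212, 0.0141]
tool_rot: [0.47, -0.469, -0.528, 0.529]
contact_force: [-0.3, -1.2, 5.3]
gripper_width: 0.609
```

```bash
cat > look.py <<'E'
import sys
from h import *
plan([-22,32,14])
t=read_camera("top");s=read_camera("scene")
a=cv2.resize(t["color"][190:310,190:290],(500,600),interpolation=2)
cv2.imwrite("pics/"+sys.argv[1],a[:,:,::-1])
z=t["range_z"]; v,u=np.nonzero(z>0); P=np.linalg.solve(t["intrinsics"],np.c_[u,v,np.ones(len(u))].T)*z[v,u]
W=(t["R"].T@(P-t["t"][:,None])).T; L=np.c_[(W[:,:2]-o2)@R2,W[:,2]]*1000
k=L[(L[:,0]>10)&(L[:,0]<42)&(L[:,1]>-21)&(L[:,1]<24)&(L[:,2]>25)&(L[:,2]<75)]
if len(k)>20:
    c=np.polyfit(k[:,1],k[:,2],1); print("cover pts",len(k),"angle",-np.arctan(c[0]))
E
python3 look.py c4.png
```

```text
t 4.97 eef reader mm [-105.    31.8   14.1] F [-0.25 -1.19  5.3 ] w 0.609
turn deg (tool) [-0.08 -0.01  0.01] shift mm now [  0.2  -0.1 -83. ] shift after turn [  0.2   0.1 -83. ]
cover pts 277 angle 0.3479133548107315
```

View pics/c4.png

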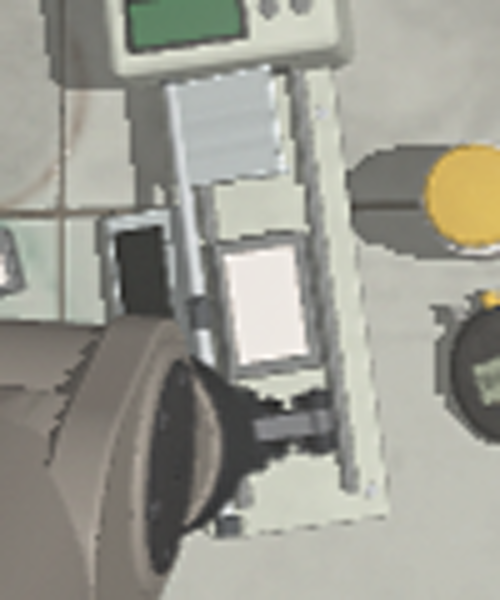

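Picture: the flap is open (cover tilted, 0.35 rad from depth), the tile is untouched at (265,305), and the pushing finger is behind it. I'll go slightly deeper, then push.

Call:
play_rows(increments=[[[0,0.0015,0],[0,0,0]],[[0,0,-0.003],[0,0,0]],[[0,0,-0.003],[0,0,0]],[[0,0,-0.002],[0,0,0]],[[0,0,-0.002],[0,0,0]],[[0,0,-0.002],[0,0,0]],[[0,0,-0.003],[0,0,0]],[[0,0,-0.003],[0,0,0]],[[0,0,-0.003],[0,0,0]],[[0,0,-0.003],[0,0,0]],[[0,0,-0.003],[0,0,0]],[[0,0,-0.003],[0,0,0]],[[0,0,-0.002],[0,0,0]],[[0,0,0],[0,0,0]]])

```text
t: 6.23
eef_pos: [0.502, -0.0174, 0.0121]
tool_rot: [0.47, -0.469, -0.528, 0.529]
contact_force: [-3.9, 1.1, 3.9]
gripper_width: 0.61
```

```bash
python3 look.py c5.png
```

```text
t 6.23 eef reader mm [-73.4  32.   12.1] F [-3.9   1.11  3.86] w 0.61
turn deg (tool) [-0.16  0.01  0.01] shift mm now [  0.   -2.  -51.4] shift after turn [  0.   -1.9 -51.4]
cover pts 271 angle 0.40626919588735055
```

View pics/c5.png

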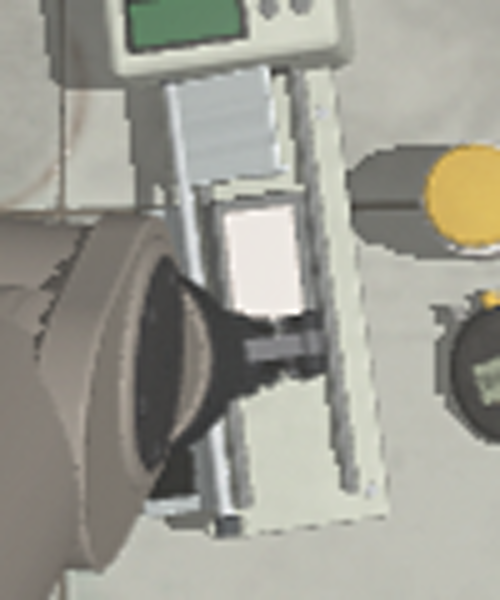

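The tile is moving straight between the rails, now with its far end near the lip at about (260,205), and the flap is open 0.41 rad. I'll continue.

Call:
play_rows(increments=[[[0,0,-0.003],[0,0,0]],[[0,0,-0.003],[0,0,0]],[[0,0,-0.003],[0,0,0]],[[0,0,-0.003],[0,0,0]],[[0,0,-0.003],[0,0,0]],[[0,0,-0.003],[0,0,0]],[[0,0,-0.003],[0,0,0]],[[0,0,-0.003],[0,0,0]],[[0,0,-0.003],[0,0,0]],[[0,0,-0.003],[0,0,0]],[[0,0,-0.003],[0,0,0]],[[0,0,-0.003],[0,0,0]],[[0,0,-0.003],[0,0,0]],[[0,0,-0.003],[0,0,0]],[[0,0,-0.002],[0,0,0]],[[0,0,-0.001],[0,0,0]],[[0,0,0],[0,0,0]],[[0,0,0],[0,0,0]]])

```text
t: 7.83
eef_pos: [0.5472, -0.0121, 0.0123]
tool_rot: [0.47, -0.469, -0.529, 0.529]
contact_force: [-3.7, 1.4, 4.6]
gripper_width: 0.609
```

```bash
python3 look.py c6.png
```

```text
t 7.83 eef reader mm [-27.9  31.9  12.3] F [-3.73  1.42  4.57] w 0.609
turn deg (tool) [-0.06  0.   -0.  ] shift mm now [ 0.1 -1.7 -5.9] shift after turn [ 0.1 -1.7 -5.9]
cover pts 305 angle 0.06129626368671196
```

View pics/c6.png

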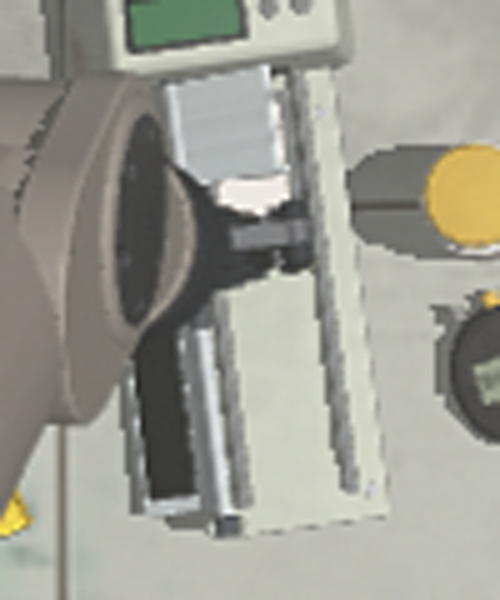

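The tile is under the raised cover, with its near part still visible at (255,195). Now the slow finish.

Call:
play_rows(increments=[[[0,0,-0.0015],[0,0,0]],[[0,0,-0.0015],[0,0,0]],[[0,0,-0.001],[0,0,0]],[[0,0,-0.001],[0,0,0]],[[0,0,0],[0,0,0]]])

```text
t: 8.35
eef_pos: [0.5508, -0.0118, 0.012]
tool_rot: [0.47, -0.469, -0.528, 0.53]
contact_force: [-4.8, 1.4, 4.8]
gripper_width: 0.608
```

Call:
play_rows(increments=[[[0,0,-0.001],[0,0,0]],[[0,0,-0.001],[0,0,0]],[[0,0,0],[0,0,0]]])

```text
t: 8.6
eef_pos: [0.5529, -0.0115, 0.012]
tool_rot: [0.47, -0.469, -0.528, 0.53]
contact_force: [-4.1, 1.4, 4.0]
gripper_width: 0.612
```

```bash
python3 -c "
from h import *
plan([-21,32,12.3])"
```

```text
t 8.6 eef reader mm [-22.2  31.7  12. ] F [-4.13  1.41  4.04] w 0.612
turn deg (tool) [-0.2  -0.01  0.  ] shift mm now [ 0.3 -0.3 -1.2] shift after turn [ 0.3 -0.3 -1.2]
```

Call:
play_rows(increments=[[[0,0,-0.001],[0,0,0]],[[0,0,-0.001],[0,0,0]],[[0,0,0],[0,0,0]]])

```text
t: 8.85
eef_pos: [0.5549, -0.0113, 0.012]
tool_rot: [0.47, -0.469, -0.528, 0.53]
contact_force: [-4.5, 0.8, 3.9]
gripper_width: 0.609
```

Call:
play_rows(increments=[[[0,0,-0.001],[0,0,0]],[[0,0,0],[0,0,0]]])

```text
t: 9.02
eef_pos: [0.556, -0.0111, 0.012]
tool_rot: [0.47, -0.469, -0.528, 0.53]
contact_force: [-4.7, 0.6, 4.4]
gripper_width: 0.61
```

Call:
play_rows(increments=[[[0,0,-0.001],[0,0,0]],[[0,0,0],[0,0,0]]])

```text
t: 9.18
eef_pos: [0.5564, -0.0111, 0.0119]
tool_rot: [0.471, -0.468, -0.528, 0.53]
contact_force: [-6.3, 2.2, 6.4]
gripper_width: 0.607
```

Call:
play_rows(increments=[[[0,0,-0.001],[0,0,0]],[[0,0,0],[0,0,0]]])

```text
t: 9.35
eef_pos: [0.5565, -0.0111, 0.0118]
tool_rot: [0.471, -0.468, -0.527, 0.53]
contact_force: [-8.1, 0.5, 8.1]
gripper_width: 0.609
```

```bash
python3 look.py c7.png
```

```text
t 9.35 eef reader mm [-18.5  31.7  11.8] F [-8.05  0.51  8.07] w 0.609
turn deg (tool) [-0.35 -0.04  0.02] shift mm now [ 0.3 -2.2  3.5] shift after turn [ 0.3 -2.2  3.5]
cover pts 303 angle 0.05596022071034972
```

View pics/c7.png

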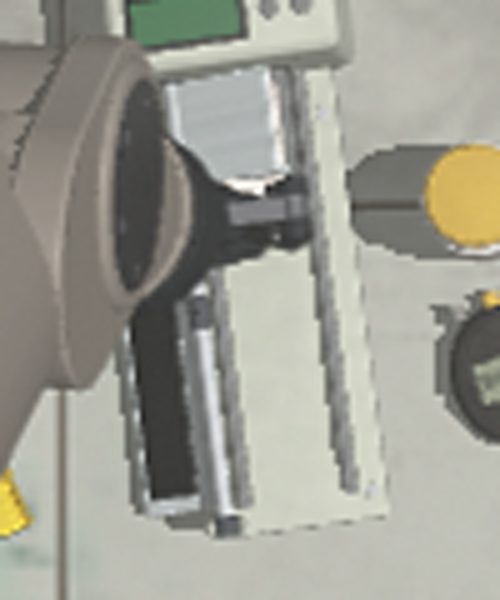

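Contact with the stop: the tool has stalled and the force has doubled, with only a sliver of the tile in front of the lip. I'll nudge a little more, back off with the flap held open, then rise.

Call:
play_rows(increments=[[[0,0,-0.001],[0,0,0]],[[0,0,0],[0,0,0]],[[0,0,0.002],[0,0,0]],[[0,0,0.002],[0,0,0]],[[0,0,0.002],[0,0,0]],[[0,0,0.002],[0,0,0]],[[0,0,0.002],[0,0,0]],[[0,0,0],[0,0,0]],[[0,0,0],[0,0,0]]])

```text
t: 10.2
eef_pos: [0.5509, -0.0118, 0.0127]
tool_rot: [-0.469, 0.47, 0.529, -0.529]
contact_force: [4.2, 2.3, 4.7]
gripper_width: 0.61
```

Call:
play_rows(increments=[[[0,-0.002,0],[0,0,0]],[[0,-0.002,0],[0,0,0]],[[0,-0.002,0],[0,0,0]],[[0,-0.002,0],[0,0,0]],[[0,-0.002,0],[0,0,0]],[[0,-0.002,0],[0,0,0]],[[0,-0.003,0],[0,0,0]],[[0,-0.005,0],[0,0,0]],[[0,-0.01,0],[0,0,0]],[[0,-0.02,0],[0,0,0]],[[0,-0.025,0],[0,0,0]],[[0,-0.025,0],[0,0,0]],[[0,-0.025,0],[0,0,0]],[[0,-0.025,0],[0,0,0]],[[0,-0.025,0],[0,0,0]],[[0,0,0],[0,0,0]]])

```text
t: 11.53
eef_pos: [0.5528, -0.0123, 0.1928]
tool_rot: [-0.468, 0.471, 0.53, -0.527]
contact_force: [0.9, 0.8, -0.2]
gripper_width: 0.605
```

Call:
play_rows(increments=[[[0.03,0,0],[0,0,0]],[[0.03,0,0],[0,0,0]],[[0.03,0,0],[0,0,0]],[[0.03,0,0],[0,0,0]],[[0.03,0,0],[0,0,0]],[[0.03,0,0],[0,0,0]],[[0.03,0,0],[0,0,0]],[[0,0,0],[0,0,0]],[[0,0,0],[0,0,0]]])

```text
t: 12.28
eef_pos: [0.5244, 0.1986, 0.1871]
tool_rot: [0.469, -0.468, -0.529, 0.53]
contact_force: [-0.6, -0.3, 0.6]
gripper_width: 0.609
```

```bash
python3 look.py c8.png
python3 - <<'E'
from h import *
s=read_camera("scene"); crop(s,190,240,320,365,5,"c9.png")
E
```

```text
t 12.28 eef reader mm [-25.6 243.7 187.1] F [-0.59 -0.33  0.58] w 0.609
turn deg (tool) [-0.14  0.22  0.01] shift mm now [-211.8  173.1   -3.2] shift after turn [-211.7  173.1   -3.6]
cover pts 304 angle 0.09489902464716227
```

View pics/c8.png

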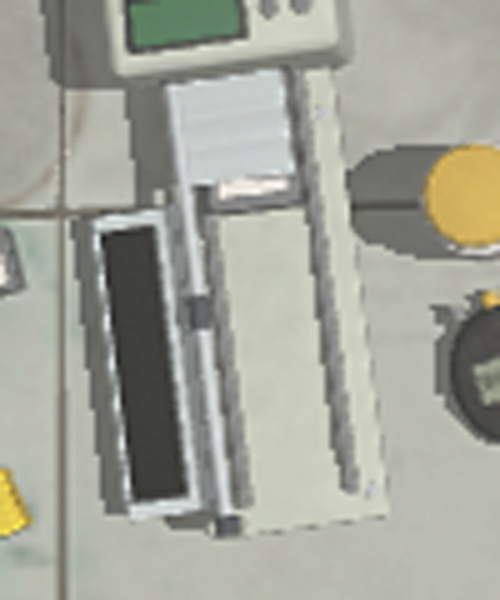

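View pics/c9.png

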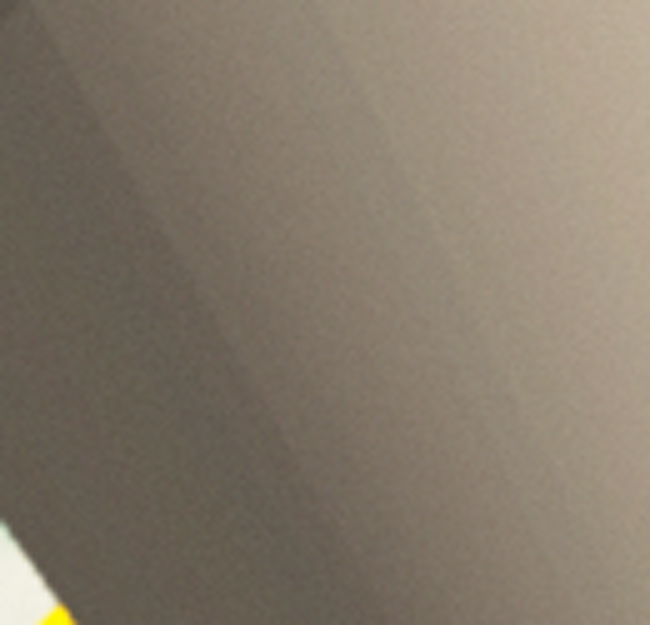

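The tile's near end stands just out of the lip at (255,200) and the flap rests on it. The scene camera is blocked by the arm. I'll check the near-end position.

Run:
```python
from h import *
t=read_camera("top")
f=lambda p:np.array(p)/5+[190-.4,190-.4]
print("near top edge",[toR(ray(t,f(p),.030)).round(1) for p in((215,208),(300,199))],"lip/cover",[toR(ray(t,f(p),.041)).round(1) for p in((218,184),(298,174))])
z=t["range_z"]; v,u=np.nonzero(z>0); P=np.linalg.solve(t["intrinsics"],np.c_[u,v,np.ones(len(u))].T)*z[v,u]
W=(t["R"].T@(P-t["t"][:,None])).T; L=np.c_[(W[:,:2]-o2)@R2,W[:,2]]*1000
for x in range(-20,8,2):
    k=L[(L[:,0]>x)&(L[:,0]<x+2)&(abs(L[:,1])<14)]; print(x,np.median(k[:,2]).round(1) if len(k) else None,end="; ")
k=L[(L[:,0]>8)&(L[:,0]<44)&(L[:,1]>-19)&(L[:,1]<20)&(L[:,2]>30)&(L[:,2]<60)]
print("cover by y",[(y,np.median(k[abs(k[:,1]-y)<3,2]).round(1)) for y in(-15,-5,5,15)])
```

```text
near top edge [array([-7.9, 16.3, 30. ]), array([ -9.2, -21.2,  30. ])] lip/cover [array([ 1.2, 11.8, 41. ]), array([  0.7, -23.2,  41. ])]
-20 8.2; -18 8.4; -16 8.1; -14 7.9; -12 12.7; -10 29.7; -8 30.2; -6 28.7; -4 30.6; -2 30.1; 0 32.5; 2 41.0; 4 41.5; 6 40.4; cover by y [(-15, np.float64(42.3)), (-5, np.float64(41.2)), (5, np.float64(40.0)), (15, np.float64(38.7))]
```

```bash
python3 -c "
from station import *
print(hand_in())"
```

```text
the job is handed in; nothing more can be done
None
```

The tile is loaded and the job is handed in, at about 12 s of robot time. One finger pressed the flap's tail down while the other pushed the tile under the lip until it stalled against the head. I then backed off about 5 mm with the flap still held, rose slowly so the flap closed onto the tile, and moved clear.

**What the last checks showed**
- **Tile home:** its near end is at reader x of about −10 (home is −10). Its top is flat at z of about 30.
- **Stop reached:** over the last 2 mm commanded, the tool moved only about 0.5 mm and the push force rose from about 4.5 to 8 N.
- **Flap closed:** it slopes about 0.12 rad, against the expected 0.15 resting on the tile. The script's rougher cover fit gave 0.095.
- **Flap open during the push:** I measured 0.35 rad at first, then 0.41 rad after pressing slightly deeper. Near the end the arm spoiled that measurement (it read 0.06), so there I relied on the unchanged fingertip height and the raised cover in the picture.
- **Surroundings:** the jar looks unmoved in the last close crop, as does the part of the stopwatch that shows. I did not look again at the marker, beaker or petri dish; the arm never went near them.
- **Not available:** the arm blocked the scene camera at the end, so the final check came from the top camera alone.

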